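# Free and park a stuck saw-gauge carriage

## Robot

A 7-joint arm with a two-finger parallel gripper is mounted at the origin on the work surface. World frame = base frame: x ahead of the robot, y to its left, z up, the work surface at z = 0. Lengths are in m, angles in rad, forces in N, time in s.
With the tool pointing down it reaches from about 0.4 to 0.875 m from the base axis. Payload 19.3 kg.
Tool frame: the origin (TCP) lies at the very end of the fingers, on their centre line; the grasp point (between the pads) lies 19 mm behind it; z points along the fingers, y is the direction in which the jaws open and shut (so a half turn about z gives the same grasp; the last joint's range is limited). The gripper opens to 85 mm and grips with 20 to 120 N. Pads are 22 mm wide; open, the fingers measure 114 mm over their backs; the gripper's body (76 mm by 85 mm) begins 54 mm behind the grasp point. The pads swing forward as they close: fully open they stand 13 mm farther back than shut.
Start: joints at [1.087, 0.521, -0.036, 1.599, 0.021, 1.021, -0.113], TCP at [0.251, -0.572, 0.231] pointing down, gripper open.
Joint ranges: [-2.91, 2.91], [-0.3, 2.13], [-1.5, 1.42], [0.17, 2.43], [-1.26, 4.41], [0.16, 1.93], [-2.52, 2.52]. Speed limits (rad/s): [1.89, 1.89, 2.39, 2.39, 3.01, 3.01, 3.01].

## Interface

Orientations are given as [roll, pitch, yaw] about the fixed x, y, z axes, in that order (R = Rz(yaw) Ry(pitch) Rx(roll)).
In Python, from workcell import bot gives the robot as it stands. The module is installed in compiled form; this text tells all that it offers.
- The arm moves only by the shell command python3 -m inch 'ROWS' [FORCE]. ROWS is JSON, a list of rows, each an object of numbers: "dx", "dy", "dz": the shift along the tool's x, y, z in mm; "rx", "ry", "rz": the turn, a rotation vector about the tool's x, y, z in rad; "hand": the closure, from -1 (fully open) to 1 (shut), so that 0 is half open. In form: [{"dx": .., "dy": .., "dz": .., "rx": .., "ry": .., "rz": .., "hand": ..}, ...]. A call has 1 to 10 rows; each row shifts and turns the commanded pose from where the row before left it, along the tool's axes as they then stand; what a row does not reach is not made up. A row lasts 1/10 s, in which the tool goes at most 50 mm and 8.59 degrees, less where a joint would pass 70% of its speed; a pose out of reach is approached as far as the arm can. A call with a gripper value outside its range is refused whole. The fingers move at their own pace and stop on an object; FORCE is the grip in N (left out, the last holds). Time passes only in rows, so rows that do not move let the fingers close. It gives the time, the measured TCP pose, the force and the opening at its end, in the units of the state.
- bot.observe(): the state, without advancing time (a new reading comes with each control period).
- bot.grab_frame(name): name is "side" or "top" or "wrist"; returns (picture, depth): 384x512x3 uint8, red, green, blue; 384x512 float32, m along the optical axis (not along the pixel's ray), 0 where there is no reading.
- bot.get_calibration(name): a dict with "vertical_fov" (degrees; the focal length in pixels is half the picture's height over the tangent of half this angle, whatever the lens; pixels are square), "cx", "cy" (the principal point, pixels), "origin" and "orientation" of the camera in the world. Camera axes: x right, y down, z forward; pixel columns grow to the right and rows downward; lengths in m; the calibration is good to about 2 mm. The wrist camera is an equidistant fisheye: a pixel r from the principal point sees the ray r / f radians off the axis. A picture is of the moment at which its call begins: read the wrist's pose just before it. get_calibration takes no time and is no camera call; for the wrist camera it gives the pose at the moment of the call.
- bot.job_done(): hands the job in, once; it reports no verdict.
Trained networks look in the newest picture that a camera, given by its name, has taken for a name from the list of things; names that differ only in an ending like _2 or _b are one class to them, and where a whole thing is asked for, a point or a joint stands for the part that bears it (a point fixed in the world has none). Each returns a list of dicts, best first, with "score" (0 to 1); they miss things now and then, are a little off and sometimes report something else, mostly with a low value. They report only what shows in the picture. A call takes as long as a camera call.
- bot.trace(camera, target): "region" (384x512 bool, what is visible of it) and "box" ([left, top, right, bottom] in pixels, round what is visible of it).
- bot.tip_of(camera, target): "centre" ([row, column] in pixels: a listed point, or the origin of a listed thing).
The state is a dict: "clock": time; "qpos": joint angles; "qd": joint speeds; "joint_efforts": joint torques, N m; "position": TCP position; "tool_rot": TCP orientation; "force": force on the tool from outside, world axes, zero at the start; "moment": the same for the moment, N m; "grip_width": finger opening in m.
Only numpy, scipy, OpenCV 4.12 (cv2) and the standard library are available. Lean on these libraries where they do the work, as an engineer would, in place of code of your own. Each camera call takes 0.05 s, during which the arm holds its last target.

## Task

The orange length-gauge carriage has stuck on its aluminium rail. Push it towards the green hood until it breaks free, then ease it on until its rubber nose presses gently against the end stop hidden inside the hood and stays resting there, without slamming or forcing it. Finally press the red locking plunger on the carriage fully down, let go, and leave the flask, tape, screwdriver and screw box where they are.

Things in the scene. Friction and masses are not known exactly. Their poses are not given: they have to be found in the camera images.
- rail: Aluminium rail of a chop-saw length gauge, fixed on the table, 70 mm wide, 20 mm high. Origin at table height on its centre line; x axis along the rail the way the carriage must go (to the hood), z up; from x = -190 (black end block, 30 mm high) to 215 mm. A green hood, 70 mm wide, covers it from x = 75 to 215 mm.
- hood_mouth (a point): Middle of the top edge of the fixed green hood's open mouth, 68 mm above the table, rail x = 75 mm. Inside, out of sight, is a sprung rubber end stop; where along the rail it stands differs each time. It yields about 0.8 mm per newton, for 14 mm at most, then is solid; over 18 N on it is too hard.
- carriage (a joint): Travel of the orange carriage along rail x, in m, growing to the hood; starts at 0 to 0.018, where it is stuck: pushing takes some 12 to 21 N until it breaks free at 0.028 to 0.040. Then it slides with a drag of about 6 N and meets the hidden stop at 0.085 to 0.135; the stop's push adds to the drag. When let go there it stays by friction, with up to 6 N on the stop.
- block_top (a point): Centre of the carriage block's top face: orange block 70 mm long (along the rail), 64 mm wide, top 57 mm above the table. At travel 0 it is at rail x = -115 mm.
- push_plate (a point): Middle of the upright aluminium push plate at the rear (away from the hood) of the carriage: 8 mm thick along the rail, 50 mm wide, from 57 to 117 mm above the table. The point is half-way through the thickness, 95 mm above the table, 31 mm behind the block's centre. Push it from behind, or pinch its 8 mm thickness from above.
- nose: Black rubber nose, 22 mm diameter, 12 mm long, on the 16 mm steel rod that points from the carriage to the hood, 40 mm above the table; x axis along rail x. Origin at the centre of its rear face, 113 mm ahead of the block's centre; its front face is 12 mm farther. It enters the hood and meets the hidden stop. Do not touch it with the gripper.
- plunger_top (a point): Middle of the top of the red locking plunger's button (26 mm diameter) on the carriage, 18 mm ahead of the carriage's centre, 83 mm above the table when up. It is pressed straight down 10 mm and stays where it is left; it moves with about 4 N, then is solid.
- plunger (a joint): How far the red plunger is pressed, in m: 0 up (at the start), 0.010 fully down.
- flask: Blue drinking flask with black cap, 72 mm diameter, 200 mm high, standing loose; origin at its foot. Leave alone.
- tape: Loose roll of yellow tape lying flat, 90 mm diameter, 24 mm high; origin at the centre of its underside. Leave alone.
- screwdriver: Loose screwdriver lying on the table, about 0.2 m long along its x axis; origin on the underside. Leave alone.
- screwbox: Loose cardboard box of screws, 70 x 50 x 35 mm; origin at the centre of its underside. Leave alone.

How it is judged:
On the way, in this order (a step that is already met when the one before it is completed fails the run):
1. the carriage has broken free of the place where it was stuck (value of joint carriage above 0.05 m).
2. its rubber nose presses against the hidden end stop with more than 2.5 N (contact force between nose and anything else above 2.5 N and not (contact force between the fingers and nose above 0.1 N) and value of joint carriage above 0.08 m), for 0.2 s.
3. the red plunger is fully down with the nose still on the stop (contact force between nose and anything else above 0.5 N and not (contact force between the fingers and nose above 0.1 N) and value of joint carriage above 0.08 m and value of joint plunger above 0.008 m), for 0.1 s.
At the end, for the whole second after the job is handed in: The carriage rests still (under 5 mm/s) with its nose on the hidden end stop (more than 0.5 N on it), the red plunger is at least 8 mm down, and the robot touches nothing (all of step 3 and velocity of joint carriage between -0.005 and 0.005 m/s).
It fails at once if the nose was slammed or pressed against something with more than 18 N (contact force between nose and anything else above 18 N).
It fails at once if the gripper pushed on the rubber nose (contact force between the fingers and nose above 1 N).
It fails at once if the flask, tape, screwdriver or screw box was moved by more than 25 mm, or the flask tipped over (distance of any of flask, tape, screwdriver, screwbox from where it was at the start of the episode above 0.025 m or angle between flask's own z axis and vertical above 0.5 rad).
It also fails if it takes over 72 s, if anything falls off the work surface, if the arm or the gripper's body presses on something with over 40 N, if the wrist force passes 120 N, or if a joint passes its speed limit or range.

## Working session

There is one attempt and no reset: what is moved stays moved. The work goes in short steps, Python scripts to look and compute and a shell command to move; the robot and the scene stay as the last step left them, time stands still between calls to the robot, and variables do not carry over. Pictures are saved under pics/ and viewed, and the job is handed in when it is done.

```bash
mkdir -p pics; cat > h.py <<'E'
from workcell import bot
import numpy as np, cv2
from scipy.spatial.transform import Rotation as R
def ray(cal,row,col,fish=False):
    f=192/np.tan(np.radians(cal["vertical_fov"])/2)
    x=(col-cal["cx"]);y=(row-cal["cy"])
    if fish:
        r=np.hypot(x,y);t=r/f
        return np.array([np.sin(t)*x/max(r,1e-9),np.sin(t)*y/max(r,1e-9),np.cos(t)])
    return np.array([x/f,y/f,1.])
def Rm(o):
    o=np.array(o)
    if o.shape==(3,3): return o
    if o.size==3: return R.from_euler('xyz',o).as_matrix()
    return R.from_quat(o).as_matrix()
def atz(cal,row,col,z,fish=False):
    d=Rm(cal["orientation"])@ray(cal,row,col,fish); o=np.array(cal["origin"])
    return o+d*(z-o[2])/d[2]
E
python3 - <<'E'
from h import *
print(bot.observe())
for n in ["side","top","wrist"]:
    c=bot.get_calibration(n);print(n,c)
    p,d=bot.grab_frame(n);cv2.imwrite(f"pics/{n}0.png",p[...,::-1])
    if n=="wrist":continue
    for t,z in [("hood_mouth",.068),("block_top",.057),("push_plate",.095),("plunger_top",.083),("nose",.04),("rail",0),("flask",0),("tape",0),("screwdriver",0),("screwbox",0)]:
        for r in bot.tip_of(n,t)[:2]:
            rr,cc=r["centre"];print(n,t,round(r["score"],2),np.round([rr,cc],1),np.round(atz(c,rr,cc,z),4))
E
```

```text
{'clock': 0.0, 'qpos': array([ 1.08680915,  0.52204527, -0.03634446,  1.59999478,  0.02119111,
        1.0210919 , -0.11282582]), 'qd': array([-0.0004242 ,  0.00073018,  0.00082155,  0.00084872,  0.00066614,
       -0.00029777,  0.00037453]), 'joint_efforts': array([-1.07232307e-03, -9.27120137e+01,  1.97946198e+00, -3.69941032e+01,
        1.77650439e-02,  8.01346963e-03, -5.44800173e-05]), 'position': array([ 0.25114328, -0.57195648,  0.23071079]), 'tool_rot': array([-3.14043981e+00,  6.59635067e-05,  4.13761318e-01]), 'force': array([-0.37707195,  0.21372316,  0.38356666]), 'moment': array([0.0443055 , 0.04203477, 0.0135738 ]), 'grip_width': 0.08537314664003325}
side {'vertical_fov': 43.05307155335254, 'cx': 254.9987206445364, 'cy': 185.45579886082197, 'origin': array([0.51269803, 0.79079908, 0.65177721]), 'orientation': array([-2.2209533 ,  0.01497146, -3.06531384])}
side hood_mouth 0.74 [187.4 258.1] [0.5733 0.0319 0.068 ]
side block_top 0.86 [143.6 266.8] [ 0.5664 -0.1468  0.057 ]
side push_plate 0.88 [124.9 266.1] [ 0.569  -0.1653  0.095 ]
side plunger_top 0.5 [141.6 265.3] [ 
[... 884 characters left out ...]
58.7] [ 0.5691 -0.1649  0.095 ]
top push_plate 0.2 [243.  338.1] [ 0.4716 -0.1157  0.095 ]
top nose 0.4 [198.5 292.3] [ 0.5772 -0.0289  0.04  ]
top rail 0.8 [203.1 294.2] [ 0.5732 -0.0359  0.    ]
top flask 0.79 [142.3 271.6] [0.7221 0.0122 0.    ]
top flask 0.52 [205.2 295. ] [ 0.5682 -0.0376  0.    ]
top tape 0.66 [150.1 352.8] [ 0.6973 -0.18    0.    ]
top screwdriver 0.59 [241.6 338.4] [ 0.4817 -0.133   0.    ]
top screwbox 0.58 [248.5 211.2] [0.4724 0.1583 0.    ]
wrist {'vertical_fov': 65.70646984690485, 'cx': 255.91324222114477, 'cy': 190.95295898861065, 'origin': array([ 0.31316489, -0.54460037,  0.3744464 ]), 'orientation': array([ 2.87231008e+00, -1.00937114e-04, -1.15662672e+00])}
```

View pics/top0.png

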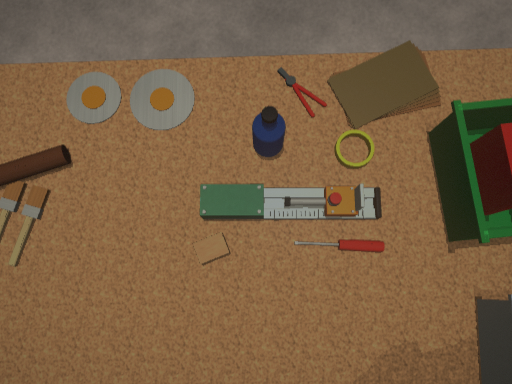

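View pics/side0.png

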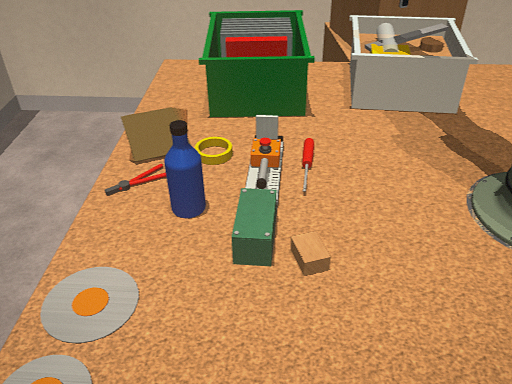

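```bash
python3 - <<'E'
from h import *
# rail line by plunger/top depth: orange mask + hood mask from top cloud
for n in ["top","side"]:
    c=bot.get_calibration(n);p,d=bot.grab_frame(n)
    f=192/np.tan(np.radians(c["vertical_fov"])/2)
    v,u=np.mgrid[:384,:512]
    P=np.stack([(u-c["cx"])/f*d,(v-c["cy"])/f*d,d],-1)@Rm(c["orientation"]).T+c["origin"]
    for t in ["carriage","hood_mouth","push_plate","rail","plunger"]:
        for r in bot.trace(n,t)[:1]:
            m=r["region"]&(d>0);q=P[m]
            print(n,t,round(r["score"],2),m.sum(),r["box"],np.round(np.percentile(q,[2,50,98],axis=0),3).tolist())
    hsv=cv2.cvtColor(p,cv2.COLOR_RGB2HSV)
    g=(hsv[...,0]>40)&(hsv[...,0]<85)&(hsv[...,1]>90)&(d>0)&(P[...,2]>.06)
    o=(hsv[...,0]<16)&(hsv[...,1]>130)&(d>0)&(abs(P[...,2]-.057)<.006)
    for nm,m in (("hood",g),("orange",o)):
        q=P[m][:,:2].astype(np.float32)
        print(nm,len(q),P[m].mean(0),cv2.minAreaRect(q))
E
```

```text
top carriage 0.7 1393 [289.2, 186.5, 363.5, 217.5] [[0.538, -0.168, 0.034], [0.568, -0.127, 0.056], [0.599, -0.021, 0.116]]
top hood_mouth 0.94 6124 [197.3, 185.2, 381.2, 220.9] [[0.536, -0.22, 0.002], [0.568, -0.019, 0.053], [0.609, 0.171, 0.102]]
top rail 0.61 6016 [199.0, 182.9, 382.9, 218.9] [[0.536, -0.219, 0.005], [0.567, -0.019, 0.054], [0.607, 0.169, 0.103]]
hood 4273 [ 0.62547138 -0.38903128  0.1342285 ] ((0.6537436842918396, -0.2098405659198761), (0.5750494599342346, 0.3055163323879242), 78.04171752929688)
orange 289 [ 0.59479869 -0.31419217  0.0567251 ] ((0.597438395023346, 0.07995137572288513), (0.15843044221401215, 1.0856316089630127), 1.540156602859497)
side carriage 0.91 1503 [251.1, 116.2, 282.1, 187.1] [[0.539, -0.166, 0.029], [0.569, -0.117, 0.06], [0.599, -0.01, 0.118]]
side hood_mouth 0.58 5220 [231.3, 114.2, 285.5, 268.8] [[0.537, -0.165, 0.009], [0.57, 0.073, 0.064], [0.607, 0.179, 0.11]]
side push_plate 0.56 1448 [250.7, 114.4, 279.3, 189.6] [[0.539, -0.165, 0.03], [0.569, -0.115, 0.06], [0.599, -0.01, 0.118]]
side rail 0.98 5331 [227.1, 115.8, 282.9, 267.2] [[0.536, -0.167, 0.005], [0.57, 0.07, 0.062], [0.608, 0.179, 0.111]]
side plunger 0.67 85 [262.3, 139.0, 273.1, 150.6] [[0.559, -0.124, 0.068], [0.57, -0.111, 0.084], [0.579, -0.103, 0.087]]
hood 7459 [ 0.60287957 -0.31820696  0.11440442] ((0.4533066749572754, -0.3267970681190491), (0.5578073859214783, 0.9306791424751282), 14.775043487548828)
orange 449 [ 0.26400696 -0.72948579  0.05701225] ((0.39975693821907043, -0.6025822758674622), (1.5712565183639526, 0.3845755457878113), 61.138336181640625)
```

The top view shows the rail running along world +y at row ~202: hood on the left (cols 200-264), orange carriage at (200,340), push plate at col ~360. Next I'll fit the rail's yaw.

```bash
python3 - <<'E'
from h import *
for n in ["top","side"]:
    c=bot.get_calibration(n);p,d=bot.grab_frame(n)
    f=192/np.tan(np.radians(c["vertical_fov"])/2)
    v,u=np.mgrid[:384,:512]
    P=np.stack([(u-c["cx"])/f*d,(v-c["cy"])/f*d,d],-1)@Rm(c["orientation"]).T+c["origin"]
    ok=(d>0)&(P[...,0]>.5)&(P[...,0]<.65)&(P[...,1]>-.25)&(P[...,1]<.25)
    hsv=cv2.cvtColor(p,cv2.COLOR_RGB2HSV)
    for nm,m in (("hoodtop",ok&(abs(P[...,2]-.068)<.008)&(P[...,1]>.03)),("orange",ok&(abs(P[...,2]-.057)<.008)&(hsv[...,1]>130)&(P[...,1]<0)),("plate",ok&(P[...,2]>.09)),("rail",ok&(abs(P[...,2]-.02)<.008))):
        q=P[m]; k=q[:,:2].astype(np.float32)
        print(n,nm,len(q),q[:,2].mean().round(4),np.round(np.percentile(q,[2,50,98],axis=0),4).tolist(),cv2.minAreaRect(k))
        if nm in("hoodtop","rail"):
            # midline in slices
            ys=np.arange(q[:,1].min()+.01,q[:,1].max()-.01,.01); mids=[]
            for y in ys:
                s=q[abs(q[:,1]-y)<.005]
                if len(s)>8 and np.ptp(s[:,0])>.055: mids.append((y,(s[:,0].min()+s[:,0].max())/2))
            if len(mids)>4: print("  midline slope dx/dy, x@0",np.polyfit(*np.array(mids).T,1),len(mids))
# trained points
E
```

```text
top hoodtop 2017 0.0669 [[0.5407, 0.039, 0.0624], [0.5739, 0.1068, 0.067], [0.6078, 0.1733, 0.0707]] ((0.5744866132736206, 0.10664249956607819), (0.13924284279346466, 0.06915135681629181), 88.67449188232422)
  midline slope dx/dy, x@0 [0.02627952 0.57157401] 12
top orange 674 0.0558 [[0.5382, -0.1643, 0.0507], [0.5656, -0.1382, 0.0559], [0.6, -0.1016, 0.0599]] ((0.569042444229126, -0.13465966284275055), (0.06838580965995789, 0.06304468959569931), 88.18544006347656)
top plate 153 0.1107 [[0.5445, -0.1705, 0.0915], [0.5672, -0.1644, 0.1142], [0.5919, -0.1623, 0.1188]] ((0.5690003633499146, -0.16677752137184143), (0.008803955279290676, 0.04941464960575104), 88.53938293457031)
top rail 1874 0.0189 [[0.5337, -0.2181, 0.0135], [0.555, -0.0534, 0.0188], [0.6076, 0.1218, 0.0267]] ((0.5651493668556213, -0.02630762755870819), (0.10004246979951859, 0.4072285294532776), 5.120955944061279)
  midline slope dx/dy, x@0 [0.02489707 0.57308288] 18
side hoodtop 2048 0.0698 [[0.541, 0.0422, 0.0623], [0.5746, 0.1204, 0.0702], [0.6085, 0.1785, 0.0724]] ((0.5748433470726013, 0.10878165066242218), (0.1437055468559265, 0.07008308917284012), 88.66234588623047)
  midline slope dx/dy, x@0 [0.02005116 0.57268253] 13
side orange 383 0.0578 [[0.5387, -0.164, 0.0495], [0.5655, -0.1132, 0.0589], [0.6006, -0.0982, 0.0617]] ((0.5709915161132812, -0.08989880234003067), (0.1541762799024582, 0.06360602378845215), 87.99283599853516)
side plate 294 0.1066 [[0.5444, -0.1669, 0.0912], [0.5689, -0.1622, 0.1068], [0.5938, -0.1585, 0.1207]] ((0.5691951513290405, -0.16346246004104614), (0.049857258796691895, 0.012417919933795929), 1.6988139152526855)
side rail 953 0.0212 [[0.5054, -0.1954, 0.0126], [0.5563, -0.0396, 0.0219], [0.6071, 0.1794, 0.027]] ((0.5536091327667236, -0.018521934747695923), (0.3979201018810272, 0.10939537733793259), 89.23491668701172)
  midline slope dx/dy, x@0 [0.0133192  0.57195715] 9
```

```bash
python3 - <<'E'
from h import *
for n in ["top"]:
    c=bot.get_calibration(n);p,d=bot.grab_frame(n)
    f=192/np.tan(np.radians(c["vertical_fov"])/2)
    v,u=np.mgrid[:384,:512]
    P=np.stack([(u-c["cx"])/f*d,(v-c["cy"])/f*d,d],-1)@Rm(c["orientation"]).T+c["origin"]
    for a,b in [(380,300),(205,455),(160,470),(110,465),(235,485),(235,460),(170,440),(205,375)]: print(a,b,P[a,b].round(3))
    q=P[(d>0)&(P[...,2]>.05)&(P[...,1]<-.2)&(P[...,0]>.2)]
    print(np.percentile(q,[0,2,50,98,100],axis=0).round(3))
s=bot.observe();yaw=s["tool_rot"][2]
c,si=np.cos(yaw),np.sin(yaw)
for tgt in [(.40,-.33,.231),(.569,-.165,.231)]:
    D=np.array(tgt)-s["position"]; print(D[0]*c+D[1]*si, D[0]*si-D[1]*c)
E
```

```text
380 300 [ 0.186 -0.033  0.   ]
205 455 [ 0.549 -0.376  0.068]
160 470 [ 0.624 -0.373  0.164]
110 465 [ 0.73  -0.377  0.161]
235 485 [ 0.476 -0.385  0.163]
235 460 [ 0.485 -0.381  0.065]
170 440 [ 0.638 -0.37   0.025]
205 375 [ 0.561 -0.216  0.023]
[[ 0.2   -0.527  0.05 ]
 [ 0.219 -0.472  0.053]
 [ 0.598 -0.423  0.119]
 [ 0.743 -0.36   0.184]
 [ 0.753 -0.352  0.189]]
0.23357727951263274 -0.1620425614134172
0.45465343701413086 -0.24517698619865747
```

View pics/wrist0.png

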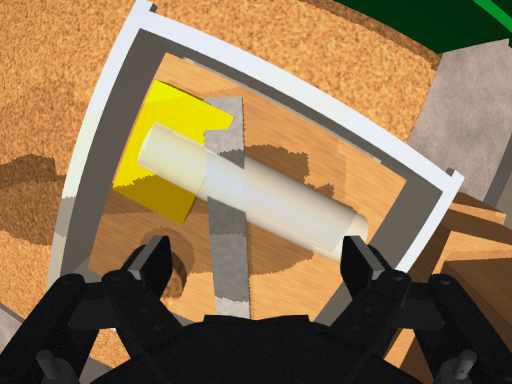

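```bash
python3 -m inch '[{"dx":23,"dy":-16,"dz":-4},{"dx":30,"dy":-21,"dz":-4},{"dx":30,"dy":-21,"dz":-4},{"dx":30,"dy":-21,"dz":-4},{"dx":30,"dy":-21,"dz":-4},{"dx":30,"dy":-21},{"dx":30,"dy":-21},{"dx":30,"dy":-20},{"rz":0.146},{"rz":0.146}]' 30; python3 - <<'E'
from h import *
s=bot.observe();yaw=s["tool_rot"][2]
c,si=np.cos(yaw),np.sin(yaw)
D=np.array((.569,-.165))-s["position"][:2]; print(s["clock"],s["tool_rot"],D[0]*c+D[1]*si, D[0]*si-D[1]*c)
E
```

```text
1.9 [3.14154156e+00 2.22266442e-05 4.13736798e-01] 0.45465343701413086 -0.24517698619865747schema error: expected keys dx, dy, dz, rx, ry, rz, hand
```

```bash
python3 -m inch '[{"dx":23,"dy":-16,"dz":-4,"rx":0,"ry":0,"rz":0,"hand":-1},{"dx":30,"dy":-21,"dz":-4,"rx":0,"ry":0,"rz":0,"hand":-1},{"dx":30,"dy":-21,"dz":-4,"rx":0,"ry":0,"rz":0,"hand":-1},{"dx":30,"dy":-21,"dz":-4,"rx":0,"ry":0,"rz":0,"hand":-1},{"dx":30,"dy":-21,"dz":-4,"rx":0,"ry":0,"rz":0,"hand":-1},{"dx":30,"dy":-21,"dz":0,"rx":0,"ry":0,"rz":0,"hand":-1},{"dx":30,"dy":-21,"dz":0,"rx":0,"ry":0,"rz":0,"hand":-1},{"dx":30,"dy":-20,"dz":0,"rx":0,"ry":0,"rz":0,"hand":-1},{"dx":0,"dy":0,"dz":0,"rx":0,"ry":0,"rz":0.146,"hand":-0.5},{"dx":0,"dy":0,"dz":0,"rx":0,"ry":0,"rz":0.146,"hand":-0.3}]' 30; cat > g.py <<'E'
from h import *
import sys
s=bot.observe();yaw=s["tool_rot"][2]
c,si=np.cos(yaw),np.sin(yaw)
D=np.array([float(a) for a in sys.argv[1:4]])-s["position"]; print(s["clock"],s["position"],s["tool_rot"].round(4),"dx",D[0]*c+D[1]*si,"dy", D[0]*si-D[1]*c,"dz",-D[2],"F",s["force"].round(2),"w",s["grip_width"])
E
python3 g.py .569 -.165 .09
```

```text
clock: 2.9
position: [0.4001, -0.3294, 0.2515]
tool_rot: [3.142, -0.0, 0.118]
force: [-0.1, 0.3, -0.4]
grip_width: 0.059
2.9 [ 0.40013471 -0.32938235  0.25147852] [ 3.1415e+00 -4.0000e-04  1.1800e-01] dx 0.18704595292820592 dy -0.14335569556914107 dz 0.16147851834633145 F [-0.05  0.26 -0.43] w 0.05899982685581078
```

```bash
python3 -m inch '[{"dx":27,"dy":-20,"dz":0,"rx":0,"ry":0,"rz":0,"hand":-0.2},{"dx":27,"dy":-21,"dz":0,"rx":0,"ry":0,"rz":0,"hand":-0.2},{"dx":27,"dy":-20,"dz":0,"rx":0,"ry":0,"rz":0,"hand":-0.2},{"dx":27,"dy":-21,"dz":0,"rx":0,"ry":0,"rz":0,"hand":-0.2},{"dx":27,"dy":-20,"dz":0,"rx":0,"ry":0,"rz":0,"hand":-0.2},{"dx":27,"dy":-21,"dz":0,"rx":0,"ry":0,"rz":0,"hand":-0.2},{"dx":25,"dy":-20,"dz":0,"rx":0,"ry":0,"rz":0,"hand":-0.2},{"dx":0,"dy":0,"dz":20,"rx":0,"ry":0,"rz":0.142,"hand":-0.2},{"dx":0,"dy":0,"dz":40,"rx":0,"ry":0,"rz":0,"hand":-0.2},{"dx":0,"dy":0,"dz":20,"rx":0,"ry":0,"rz":0,"hand":-0.2}]' 30
python3 - <<'E'
from h import *
c=bot.get_calibration("wrist");p,d=bot.grab_frame("wrist");cv2.imwrite("pics/wrist1.png",p[...,::-1])
for t,z in [("block_top",.057),("push_plate",.095),("plunger_top",.083),("nose",.04),("hood_mouth",.068)]:
    for r in bot.tip_of("wrist",t)[:1]:
        rr,cc=r["centre"];print(t,round(r["score"],2),np.round([rr,cc],1),np.round(atz(c,rr,cc,z,True),4))
E
python3 g.py .569 -.165 .09
```

```text
clock: 3.9
position: [0.5669, -0.165, 0.1688]
tool_rot: [-3.141, 0.002, -0.02]
force: [-1.0, -0.2, 0.2]
grip_width: 0.051
block_top 0.72 [185.7 221. ] [ 0.5693 -0.1335  0.057 ]
push_plate 0.82 [201.6 254.9] [ 0.566  -0.1637  0.095 ]
plunger_top 0.86 [193.7 198.5] [ 0.5697 -0.118   0.083 ]
nose 0.51 [184.  116.1] [ 0.5692 -0.022   0.04  ]
hood_mouth 0.89 [191.2  59.4] [0.5704 0.0325 0.068 ]
4.2 [ 0.56844997 -0.1658553   0.17278152] [ 3.1412e+00 -2.0000e-03 -2.0500e-02] dx 0.0005324047087487711 dy -0.0008663787521487614 dz 0.08278151507846293 F [ 0.32  0.08 -0.9 ] w 0.051357468189073954
```

View pics/wrist1.png

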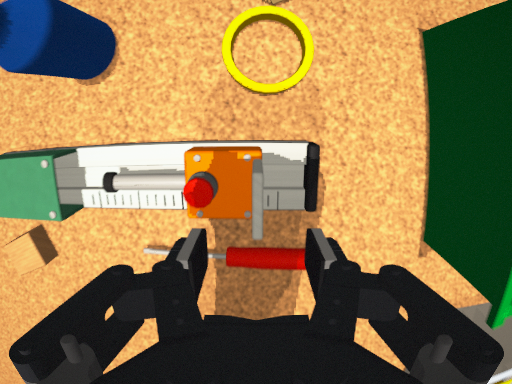

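The wrist view shows the plate at cols 252-262, centred between the fingers (195-318), with the plunger at (193,198). I'll go down and narrow the jaws.

```bash
python3 -m inch '[{"dx":1,"dy":-1,"dz":25,"rx":0,"ry":0,"rz":0,"hand":0.1},{"dx":0,"dy":0,"dz":25,"rx":0,"ry":0,"rz":0,"hand":0.1},{"dx":0,"dy":0,"dz":20,"rx":0,"ry":0,"rz":0,"hand":0.1},{"dx":0,"dy":0,"dz":12,"rx":0,"ry":0,"rz":0,"hand":0.1},{"dx":0,"dy":0,"dz":0,"rx":0,"ry":0,"rz":0,"hand":0.1},{"dx":0,"dy":0,"dz":0,"rx":0,"ry":0,"rz":0,"hand":0.4},{"dx":0,"dy":0,"dz":0,"rx":0,"ry":0,"rz":0,"hand":0.6},{"dx":0,"dy":0,"dz":0,"rx":0,"ry":0,"rz":0,"hand":0.8},{"dx":0,"dy":0,"dz":0,"rx":0,"ry":0,"rz":0,"hand":1},{"dx":0,"dy":0,"dz":0,"rx":0,"ry":0,"rz":0,"hand":1}]' 40
python3 -m inch '[{"dx":0,"dy":0,"dz":0,"rx":0,"ry":0,"rz":0,"hand":1},{"dx":0,"dy":0,"dz":0,"rx":0,"ry":0,"rz":0,"hand":1},{"dx":0,"dy":0,"dz":0,"rx":0,"ry":0,"rz":0,"hand":1}]'
python3 g.py .569 -.165 .09
```

```text
clock: 5.2
position: [0.5693, -0.1655, 0.0905]
tool_rot: [3.141, -0.002, -0.021]
force: [-1.2, -3.3, 7.3]
grip_width: 0.0077
clock: 5.5
position: [0.5693, -0.1655, 0.0905]
tool_rot: [3.141, -0.002, -0.021]
force: [-1.2, -3.2, 7.0]
grip_width: 0.0072
5.5 [ 0.56934409 -0.16546862  0.09046981] [ 3.1406e+00 -1.8000e-03 -2.0900e-02] dx -0.0003538243066183661 dy -0.0004613221958293008 dz 0.0004698054766005405 F [-1.22 -3.16  7.01] w 0.007185132232448622
```

```bash
python3 -m inch '[{"dx":0,"dy":-1,"dz":0,"rx":0,"ry":0,"rz":0,"hand":1},{"dx":0,"dy":-1,"dz":0,"rx":0,"ry":0,"rz":0,"hand":1},{"dx":0,"dy":-1,"dz":0,"rx":0,"ry":0,"rz":0,"hand":1},{"dx":0,"dy":-1,"dz":0,"rx":0,"ry":0,"rz":0,"hand":1},{"dx":0,"dy":-1,"dz":0,"rx":0,"ry":0,"rz":0,"hand":1}]' 60
python3 -m inch '[{"dx":0,"dy":-2,"dz":0,"rx":0,"ry":0,"rz":0,"hand":1},{"dx":0,"dy":-2,"dz":0,"rx":0,"ry":0,"rz":0,"hand":1},{"dx":0,"dy":-2,"dz":0,"rx":0,"ry":0,"rz":0,"hand":1},{"dx":0,"dy":-2,"dz":0,"rx":0,"ry":0,"rz":0,"hand":1},{"dx":0,"dy":-2,"dz":0,"rx":0,"ry":0,"rz":0,"hand":1}]' 60
python3 g.py .569 -.165 .09
```

```text
clock: 6.0
position: [0.5694, -0.1628, 0.0906]
tool_rot: [3.138, -0.002, -0.023]
force: [0.9, -16.9, 4.5]
grip_width: 0.0071
clock: 6.5
position: [0.5696, -0.153, 0.0906]
tool_rot: [3.138, -0.002, -0.023]
force: [0.2, -16.3, 5.7]
grip_width: 0.007
6.5 [ 0.56962916 -0.15295847  0.09057284] [ 3.138e+00 -2.400e-03 -2.280e-02] dx -0.000354748690878163 dy 0.012052737192036613 dz 0.0005728363041624523 F [  0.23 -16.32   5.71] w 0.0070358309819629605
```

```bash
python3 -m inch '[{"dx":0,"dy":-2,"dz":0,"rx":0,"ry":0,"rz":0,"hand":1},{"dx":0,"dy":-2,"dz":0,"rx":0,"ry":0,"rz":0,"hand":1},{"dx":0,"dy":-2,"dz":0,"rx":0,"ry":0,"rz":0,"hand":1},{"dx":0,"dy":-2,"dz":0,"rx":0,"ry":0,"rz":0,"hand":1},{"dx":0,"dy":-2,"dz":0,"rx":0,"ry":0,"rz":0,"hand":1}]' 60
python3 -m inch '[{"dx":0,"dy":-3,"dz":0,"rx":0,"ry":0,"rz":0,"hand":1},{"dx":0,"dy":-3,"dz":0,"rx":0,"ry":0,"rz":0,"hand":1},{"dx":0,"dy":-3,"dz":0,"rx":0,"ry":0,"rz":0,"hand":1},{"dx":0,"dy":-3,"dz":0,"rx":0,"ry":0,"rz":0,"hand":1},{"dx":0,"dy":-3,"dz":0,"rx":0,"ry":0,"rz":0,"hand":1}]' 60
python3 -m inch '[{"dx":0,"dy":-3,"dz":0,"rx":0,"ry":0,"rz":0,"hand":1},{"dx":0,"dy":-3,"dz":0,"rx":0,"ry":0,"rz":0,"hand":1},{"dx":0,"dy":-3,"dz":0,"rx":0,"ry":0,"rz":0,"hand":1},{"dx":0,"dy":-3,"dz":0,"rx":0,"ry":0,"rz":0,"hand":1},{"dx":0,"dy":-3,"dz":0,"rx":0,"ry":0,"rz":0,"hand":1}]' 60
python3 g.py .569 -.165 .09
```

```text
clock: 7.0
position: [0.5699, -0.1417, 0.0905]
tool_rot: [3.139, -0.002, -0.022]
force: [-0.9, -5.9, 8.5]
grip_width: 0.0065
clock: 7.5
position: [0.5702, -0.1258, 0.0905]
tool_rot: [3.14, -0.002, -0.021]
force: [0.1, -5.0, 6.6]
grip_width: 0.0071
clock: 8.0
position: [0.5705, -0.1108, 0.0905]
tool_rot: [3.14, -0.002, -0.021]
force: [-0.6, -5.6, 7.0]
grip_width: 0.0069
8.0 [ 0.57051414 -0.11078915  0.09047944] [ 3.1402e+00 -2.0000e-03 -2.1200e-02] dx -0.0003628491054678566 dy 0.05423077999500549 dz 0.00047943729356700326 F [-0.62 -5.57  7.01] w 0.006936932388248344
```

```bash
python3 -m inch '[{"dx":0,"dy":-2,"dz":0,"rx":0,"ry":0,"rz":0,"hand":1},{"dx":0,"dy":-2,"dz":0,"rx":0,"ry":0,"rz":0,"hand":1},{"dx":0,"dy":-2,"dz":0,"rx":0,"ry":0,"rz":0,"hand":1}]' 60
python3 -m inch '[{"dx":0,"dy":-1.5,"dz":0,"rx":0,"ry":0,"rz":0,"hand":1},{"dx":0,"dy":-1.5,"dz":0,"rx":0,"ry":0,"rz":0,"hand":1}]'
```

```text
clock: 8.3
position: [0.5707, -0.1048, 0.0905]
tool_rot: [3.14, -0.002, -0.021]
force: [-0.6, -6.2, 6.4]
grip_width: 0.0068
clock: 8.5
position: [0.5707, -0.1018, 0.0905]
tool_rot: [3.14, -0.002, -0.021]
force: [-0.6, -6.8, 8.2]
grip_width: 0.0064
```

```bash
python3 -m inch '[{"dx":0,"dy":-1.5,"dz":0,"rx":0,"ry":0,"rz":0,"hand":1},{"dx":0,"dy":-1.5,"dz":0,"rx":0,"ry":0,"rz":0,"hand":1}]'
```

```text
clock: 8.7
position: [0.5708, -0.0988, 0.0905]
tool_rot: [3.14, -0.002, -0.021]
force: [-0.5, -7.1, 7.6]
grip_width: 0.0069
```

```bash
python3 -m inch '[{"dx":0,"dy":-1.5,"dz":0,"rx":0,"ry":0,"rz":0,"hand":1},{"dx":0,"dy":-1.5,"dz":0,"rx":0,"ry":0,"rz":0,"hand":1}]'
```

```text
clock: 8.9
position: [0.5709, -0.0958, 0.0905]
tool_rot: [3.14, -0.002, -0.021]
force: [-0.9, -6.1, 7.5]
grip_width: 0.007
```

```bash
python3 -m inch '[{"dx":0,"dy":-1.5,"dz":0,"rx":0,"ry":0,"rz":0,"hand":1},{"dx":0,"dy":-1.5,"dz":0,"rx":0,"ry":0,"rz":0,"hand":1}]'
```

```text
clock: 9.1
position: [0.5709, -0.0928, 0.0905]
tool_rot: [3.14, -0.002, -0.021]
force: [-0.2, -6.3, 7.5]
grip_width: 0.007
```

```bash
python3 -m inch '[{"dx":0,"dy":-1.5,"dz":0,"rx":0,"ry":0,"rz":0,"hand":1},{"dx":0,"dy":-1.5,"dz":0,"rx":0,"ry":0,"rz":0,"hand":1}]'
```

```text
clock: 9.3
position: [0.571, -0.0898, 0.0905]
tool_rot: [3.14, -0.002, -0.021]
force: [-1.0, -6.7, 8.8]
grip_width: 0.0068
```

```bash
python3 -m inch '[{"dx":0,"dy":-1.5,"dz":0,"rx":0,"ry":0,"rz":0,"hand":1},{"dx":0,"dy":-1.5,"dz":0,"rx":0,"ry":0,"rz":0,"hand":1}]'
```

```text
clock: 9.5
position: [0.5711, -0.0868, 0.0905]
tool_rot: [3.14, -0.002, -0.021]
force: [0.1, -6.3, 8.3]
grip_width: 0.0069
```

```bash
python3 -m inch '[{"dx":0,"dy":-1.5,"dz":0,"rx":0,"ry":0,"rz":0,"hand":1},{"dx":0,"dy":-1.5,"dz":0,"rx":0,"ry":0,"rz":0,"hand":1}]'
```

```text
clock: 9.7
position: [0.5711, -0.0838, 0.0905]
tool_rot: [3.14, -0.002, -0.021]
force: [-0.4, -6.6, 7.9]
grip_width: 0.0068
```

Travel is about 98 mm and there's no contact yet. I'll keep checking the force every 3 mm.

```bash
python3 -m inch '[{"dx":0,"dy":-1.5,"dz":0,"rx":0,"ry":0,"rz":0,"hand":1},{"dx":0,"dy":-1.5,"dz":0,"rx":0,"ry":0,"rz":0,"hand":1}]'
```

```text
clock: 9.9
position: [0.5712, -0.0808, 0.0905]
tool_rot: [3.14, -0.002, -0.021]
force: [-0.4, -5.3, 7.9]
grip_width: 0.0069
```

```bash
python3 -m inch '[{"dx":0,"dy":-1.5,"dz":0,"rx":0,"ry":0,"rz":0,"hand":1},{"dx":0,"dy":-1.5,"dz":0,"rx":0,"ry":0,"rz":0,"hand":1}]'
```

```text
clock: 10.1
position: [0.5713, -0.0778, 0.0905]
tool_rot: [3.14, -0.002, -0.021]
force: [-0.1, -6.2, 7.2]
grip_width: 0.0072
```

```bash
python3 -m inch '[{"dx":0,"dy":-1.5,"dz":0,"rx":0,"ry":0,"rz":0,"hand":1},{"dx":0,"dy":-1.5,"dz":0,"rx":0,"ry":0,"rz":0,"hand":1}]'
```

```text
clock: 10.3
position: [0.5713, -0.0747, 0.0905]
tool_rot: [3.14, -0.002, -0.021]
force: [-0.1, -5.9, 7.5]
grip_width: 0.0069
```

```bash
python3 -m inch '[{"dx":0,"dy":-1.5,"dz":0,"rx":0,"ry":0,"rz":0,"hand":1},{"dx":0,"dy":-1.5,"dz":0,"rx":0,"ry":0,"rz":0,"hand":1}]'
```

```text
clock: 10.5
position: [0.5714, -0.0718, 0.0905]
tool_rot: [3.14, -0.002, -0.021]
force: [-0.3, -6.3, 7.8]
grip_width: 0.0069
```

```bash
python3 -m inch '[{"dx":0,"dy":-1.5,"dz":0,"rx":0,"ry":0,"rz":0,"hand":1},{"dx":0,"dy":-1.5,"dz":0,"rx":0,"ry":0,"rz":0,"hand":1}]'
```

```text
clock: 10.7
position: [0.5714, -0.0688, 0.0905]
tool_rot: [3.14, -0.002, -0.021]
force: [-0.2, -6.4, 7.6]
grip_width: 0.0068
```

```bash
python3 -m inch '[{"dx":0,"dy":-1.5,"dz":0,"rx":0,"ry":0,"rz":0,"hand":1},{"dx":0,"dy":-1.5,"dz":0,"rx":0,"ry":0,"rz":0,"hand":1}]'
```

```text
clock: 10.9
position: [0.5715, -0.0658, 0.0905]
tool_rot: [3.14, -0.002, -0.021]
force: [0.2, -6.1, 7.4]
grip_width: 0.007
```

```bash
python3 -m inch '[{"dx":0,"dy":-1.5,"dz":0,"rx":0,"ry":0,"rz":0,"hand":1},{"dx":0,"dy":-1.5,"dz":0,"rx":0,"ry":0,"rz":0,"hand":1}]'
```

```text
clock: 11.1
position: [0.5716, -0.0628, 0.0905]
tool_rot: [3.14, -0.002, -0.021]
force: [-0.7, -6.8, 7.6]
grip_width: 0.0072
```

```bash
python3 -m inch '[{"dx":0,"dy":-1.5,"dz":0,"rx":0,"ry":0,"rz":0,"hand":1},{"dx":0,"dy":-1.5,"dz":0,"rx":0,"ry":0,"rz":0,"hand":1}]'
```

```text
clock: 11.3
position: [0.5717, -0.0598, 0.0905]
tool_rot: [3.14, -0.002, -0.021]
force: [-0.6, -6.4, 8.1]
grip_width: 0.007
```

```bash
python3 -m inch '[{"dx":0,"dy":-1.5,"dz":0,"rx":0,"ry":0,"rz":0,"hand":1},{"dx":0,"dy":-1.5,"dz":0,"rx":0,"ry":0,"rz":0,"hand":1}]'
```

```text
clock: 11.5
position: [0.5717, -0.0568, 0.0905]
tool_rot: [3.14, -0.002, -0.021]
force: [-0.3, -6.8, 7.8]
grip_width: 0.0071
```

```bash
python3 -m inch '[{"dx":0,"dy":-1.5,"dz":0,"rx":0,"ry":0,"rz":0,"hand":1},{"dx":0,"dy":-1.5,"dz":0,"rx":0,"ry":0,"rz":0,"hand":1}]'
```

```text
clock: 11.7
position: [0.5717, -0.0542, 0.0905]
tool_rot: [3.14, -0.002, -0.022]
force: [-0.3, -9.9, 8.2]
grip_width: 0.007
```

```bash
python3 -m inch '[{"dx":0,"dy":-0.8,"dz":0,"rx":0,"ry":0,"rz":0,"hand":1},{"dx":0,"dy":0,"dz":0,"rx":0,"ry":0,"rz":0,"hand":1},{"dx":0,"dy":0,"dz":0,"rx":0,"ry":0,"rz":0,"hand":1},{"dx":0,"dy":0,"dz":0,"rx":0,"ry":0,"rz":0,"hand":1}]'; python3 -c "
from workcell import bot
import numpy as np
f=[]
for i in range(3):
  bot.grab_frame('side'); s=bot.observe(); f.append(s['force']); print(s['clock'],s['position'],s['force'].round(2))
"
```

```text
clock: 12.1
position: [0.5718, -0.0536, 0.0905]
tool_rot: [3.14, -0.002, -0.022]
force: [0.4, -9.8, 7.5]
grip_width: 0.0071
12.15 [ 0.57178226 -0.05353962  0.09050963] [ 0.23 -8.58  7.87]
12.2 [ 0.57180197 -0.05353636  0.09051004] [ 0.18 -8.24  7.87]
12.25 [ 0.571781   -0.05352325  0.09048849] [ 0.42 -8.87  7.97]
```

```bash
python3 -m inch '[{"dx":0,"dy":-0.5,"dz":0,"rx":0,"ry":0,"rz":0,"hand":1},{"dx":0,"dy":-0.5,"dz":0,"rx":0,"ry":0,"rz":0,"hand":1},{"dx":0,"dy":0,"dz":0,"rx":0,"ry":0,"rz":0,"hand":1},{"dx":0,"dy":0,"dz":0,"rx":0,"ry":0,"rz":0,"hand":1},{"dx":0,"dy":0,"dz":0,"rx":0,"ry":0,"rz":0,"hand":1}]'; python3 -c "
from workcell import bot
for i in range(3):
  bot.grab_frame('side'); s=bot.observe(); print(s['clock'],s['position'],s['force'].round(2))
"
```

```text
clock: 12.75
position: [0.5718, -0.0529, 0.0905]
tool_rot: [3.14, -0.002, -0.022]
force: [-0.4, -11.5, 6.9]
grip_width: 0.0067
12.8 [ 0.57181441 -0.05289226  0.09051706] [  0.12 -11.07   8.  ]
12.85 [ 0.57180343 -0.05285601  0.09051121] [  0.5  -10.54   8.6 ]
12.9 [ 0.5718041  -0.05288113  0.09051014] [  0.2  -10.32   7.1 ]
```

```bash
python3 -m inch '[{"dx":0,"dy":0,"dz":0,"rx":0,"ry":0,"rz":0,"hand":0.7},{"dx":0,"dy":0,"dz":0,"rx":0,"ry":0,"rz":0,"hand":0.4},{"dx":0,"dy":0,"dz":0,"rx":0,"ry":0,"rz":0,"hand":0.2},{"dx":0,"dy":0,"dz":0,"rx":0,"ry":0,"rz":0,"hand":0.2},{"dx":0,"dy":0,"dz":0,"rx":0,"ry":0,"rz":0,"hand":0.2}]'; python3 g.py .5725 -.005 .15
```

```text
clock: 13.4
position: [0.571, -0.0507, 0.0893]
tool_rot: [-3.141, 0.0, -0.02]
force: [-0.7, 0.8, 0.8]
grip_width: 0.0343
13.4 [ 0.57103137 -0.05069721  0.08929733] [-3.1415e+00  1.0000e-04 -2.0100e-02] dx 0.0005515810841200328 dy -0.045717476104799225 dz -0.06070266510009867 F [-0.66  0.76  0.81] w 0.0343202489509433
```

```bash
python3 -m inch '[{"dx":0,"dy":2,"dz":-15,"rx":0,"ry":0,"rz":0,"hand":0.2},{"dx":0,"dy":0,"dz":-25,"rx":0,"ry":0,"rz":0,"hand":0.2},{"dx":0,"dy":0,"dz":-25,"rx":0,"ry":0,"rz":0,"hand":0.2},{"dx":0,"dy":0,"dz":0,"rx":0,"ry":0,"rz":0,"hand":0.5},{"dx":0,"dy":0,"dz":0,"rx":0,"ry":0,"rz":0,"hand":1},{"dx":0,"dy":0,"dz":0,"rx":0,"ry":0,"rz":0,"hand":1}]' 
python3 - <<'E'
from h import *
for n in ["wrist","side","top"]:
    c=bot.get_calibration(n);p,d=bot.grab_frame(n);cv2.imwrite(f"pics/{n}2.png",p[...,::-1])
    for t,z in [("push_plate",.095),("plunger_top",.083)]:
        for r in bot.tip_of(n,t)[:1]:
            rr,cc=r["centre"];print(n,t,round(r["score"],2),np.round([rr,cc],1),np.round(atz(c,rr,cc,z,n=="wrist"),4))
E
python3 g.py .5725 -.004 .1
```

```text
clock: 14.0
position: [0.5706, -0.0528, 0.1536]
tool_rot: [-3.142, 0.001, -0.02]
force: [-0.5, 0.1, 0.4]
grip_width: 0.0001
wrist push_plate 0.79 [210.9 258.1] [ 0.5676 -0.0538  0.095 ]
wrist plunger_top 0.95 [199.1 192.3] [ 0.5736 -0.0037  0.083 ]
side push_plate 0.94 [150.7 259.6] [ 0.5764 -0.0586  0.095 ]
side plunger_top 0.5 [171.9 261.5] [5.686e-01 1.000e-04 8.300e-02]
top push_plate 0.64 [195.8 308.3] [ 0.5726 -0.0587  0.095 ]
top plunger_top 0.63 [199.  282.1] [ 0.5692 -0.0037  0.083 ]
14.45 [ 0.5709874  -0.05278318  0.15415291] [-3.1415e+00  2.0000e-04 -2.0200e-02] dx 0.0005284109470937357 dy -0.04880376199292273 dz 0.05415291493116367 F [-0.37  0.59 -0.08] w -0.00022762872489728487
```

View pics/wrist2.png

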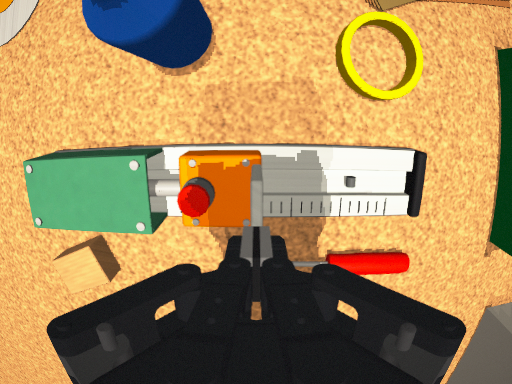

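```bash
python3 -m inch '[{"dx":0.5,"dy":-24.5,"dz":0,"rx":0,"ry":0,"rz":0,"hand":1},{"dx":0,"dy":-24.5,"dz":0,"rx":0,"ry":0,"rz":0,"hand":1},{"dx":0,"dy":0,"dz":20,"rx":0,"ry":0,"rz":0,"hand":1},{"dx":0,"dy":0,"dz":20,"rx":0,"ry":0,"rz":0,"hand":1},{"dx":0,"dy":0,"dz":17,"rx":0,"ry":0,"rz":0,"hand":1},{"dx":0,"dy":0,"dz":0,"rx":0,"ry":0,"rz":0,"hand":1},{"dx":0,"dy":0,"dz":0,"rx":0,"ry":0,"rz":0,"hand":1}]'; python3 g.py .5725 -.004 .083
python3 - <<'E'
from h import *
p,d=bot.grab_frame("wrist");cv2.imwrite("pics/wrist3.png",p[...,::-1])
E
```

```text
clock: 15.15
position: [0.5726, -0.0039, 0.0976]
tool_rot: [-3.142, 0.0, -0.02]
force: [-0.0, -0.6, 0.0]
grip_width: -0.0001
15.15 [ 0.57256224 -0.00385637  0.09759322] [-3.1416e+00  2.0000e-04 -2.0300e-02] dx -5.9314525486959754e-05 dy 0.00014486243287981706 dz 0.01459322241380194 F [-0.04 -0.62  0.01] w -5.786555548549302e-05
```

View pics/wrist3.png

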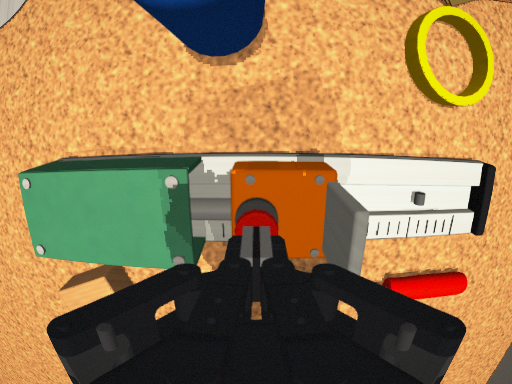

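The fingers are centred over the red button at (222,256). I'll press straight down to z≈0.073, watching the force.

```bash
python3 -m inch '[{"dx":0,"dy":0,"dz":5,"rx":0,"ry":0,"rz":0,"hand":1},{"dx":0,"dy":0,"dz":5,"rx":0,"ry":0,"rz":0,"hand":1},{"dx":0,"dy":0,"dz":3,"rx":0,"ry":0,"rz":0,"hand":1},{"dx":0,"dy":0,"dz":3,"rx":0,"ry":0,"rz":0,"hand":1},{"dx":0,"dy":0,"dz":3,"rx":0,"ry":0,"rz":0,"hand":1}]'; python3 -m inch '[{"dx":0,"dy":0,"dz":2,"rx":0,"ry":0,"rz":0,"hand":1},{"dx":0,"dy":0,"dz":2,"rx":0,"ry":0,"rz":0,"hand":1}]';python3 -m inch '[{"dx":0,"dy":0,"dz":1,"rx":0,"ry":0,"rz":0,"hand":1},{"dx":0,"dy":0,"dz":1,"rx":0,"ry":0,"rz":0,"hand":1}]'
```

```text
clock: 15.7
position: [0.5725, -0.0039, 0.0782]
tool_rot: [3.142, 0.0, -0.02]
force: [-1.3, -0.3, 3.9]
grip_width: 0.0001
clock: 15.9
position: [0.5725, -0.0039, 0.0742]
tool_rot: [-3.142, 0.0, -0.02]
force: [-1.0, -0.7, 4.3]
grip_width: 0.0001
clock: 16.1
position: [0.5727, -0.0039, 0.0728]
tool_rot: [3.142, -0.0, -0.02]
force: [-8.0, 0.3, 29.7]
grip_width: 0.0
```

The plunger has bottomed out: z=0.0728 with 30 N. Now I'll lift off and check.

```bash
python3 -m inch '[{"dx":0,"dy":0,"dz":0,"rx":0,"ry":0,"rz":0,"hand":1},{"dx":0,"dy":0,"dz":-3,"rx":0,"ry":0,"rz":0,"hand":1},{"dx":0,"dy":0,"dz":-10,"rx":0,"ry":0,"rz":0,"hand":1},{"dx":0,"dy":0,"dz":-30,"rx":0,"ry":0,"rz":0,"hand":1},{"dx":0,"dy":0,"dz":-40,"rx":0,"ry":0,"rz":0,"hand":1},{"dx":0,"dy":0,"dz":-40,"rx":0,"ry":0,"rz":0,"hand":1},{"dx":0,"dy":0,"dz":0,"rx":0,"ry":0,"rz":0,"hand":1},{"dx":0,"dy":0,"dz":0,"rx":0,"ry":0,"rz":0,"hand":1}]'
python3 - <<'E'
from h import *
for n in ["wrist","side","top"]:
    c=bot.get_calibration(n);p,d=bot.grab_frame(n);cv2.imwrite(f"pics/{n}4.png",p[...,::-1])
    for t,z in [("push_plate",.095),("plunger_top",.073)]:
        for r in bot.tip_of(n,t)[:1]:
            rr,cc=r["centre"];print(n,t,round(r["score"],2),np.round([rr,cc],1),np.round(atz(c,rr,cc,z,n=="wrist"),4))
    f=192/np.tan(np.radians(c["vertical_fov"])/2)
    if n!="wrist":
        v,u=np.mgrid[:384,:512]
        P=np.stack([(u-c["cx"])/f*d,(v-c["cy"])/f*d,d],-1)@Rm(c["orientation"]).T+c["origin"]
        hsv=cv2.cvtColor(p,cv2.COLOR_RGB2HSV)
        m=(d>0)&(np.hypot(P[...,0]-.5725,P[...,1]+.004)<.011)&(P[...,2]<.1); print("button z",m.sum(),np.percentile(P[m][:,2],[10,50,90]) if m.any() else None)
        m=(d>0)&(abs(P[...,0]-.57)<.03)&(abs(P[...,1]+.053)<.03)&(P[...,2]>.085)&(P[...,2]<.125); print("plate y",m.sum(),np.percentile(P[m][:,1],[5,50,95]) if m.any() else None)
E
python3 g.py .5725 -.004 .083
```

```text
clock: 16.9
position: [0.5729, -0.0038, 0.1966]
tool_rot: [-3.141, -0.002, -0.02]
force: [-0.5, 0.7, -0.1]
grip_width: 0.0001
wrist push_plate 0.74 [190.5 311.2] [ 0.5726 -0.051   0.095 ]
wrist plunger_top 0.66 [180.9 256. ] [ 0.5767 -0.0034  0.073 ]
side push_plate 0.61 [151.2 264.6] [ 0.5658 -0.0573  0.095 ]
side plunger_top 0.46 [177.3 259.8] [0.5718 0.005  0.073 ]
button z 67 [0.06777491 0.0751507  0.07645946]
plate y 374 [-0.05269689 -0.04909782 -0.04684741]
button z 0 None
plate y 0 None
17.35 [ 0.57237007 -0.00386174  0.19490516] [ 3.1415e+00  7.0000e-04 -2.0200e-02] dx 0.0001326882565094975 dy 0.00013560707144041895 dz 0.11190516298793902 F [-0.53  0.53  0.03] w 0.00013500611930605369
```

View pics/wrist4.png

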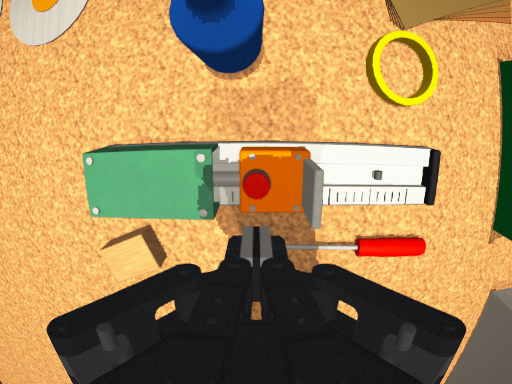

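View pics/side4.png

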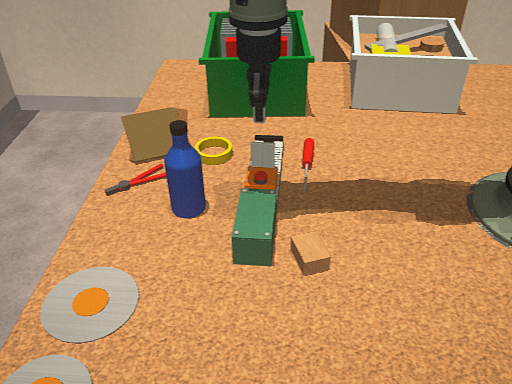

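```bash
python3 -c "
from workcell import bot
bot.job_done()"
```

```text
the job is handed in; nothing more can be done
```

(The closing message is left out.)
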